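Close and pin a tack-welding jig, and keep it squeezed

ROBOT

A 6-joint arm with a two-finger parallel gripper is mounted at the origin on the work surface. World frame = base frame: x ahead of the robot, y to its left, z up, the work surface at z = 0. Lengths are in m, angles in degrees, forces in N, time in s.
With the tool pointing down it reaches from about 0.35 to 0.875 m from the base axis. Payload 4.2 kg.
Tool frame: the origin (TCP) lies on the centre line of the jaws, within the pads' length; the fingertips stand 19 mm ahead of it and the grasp point (between the pads) is the TCP; z points along the fingers, y is the line along which they close (so a half turn about z gives the same grasp; the last joint's range is limited). The gripper opens to 87 mm and grips with 3 to 60 N. Pads are 19 mm wide; open, the fingers measure 117 mm over their backs; the gripper's body (75 mm by 190 mm) begins 51 mm behind the grasp point.
Start: joints at [-61.329, 22.042, 0.453, 0, -68.411, -14.817], TCP at [0.15, -0.607, 0.207] pointing down, gripper open.
Joint ranges: [-179.83, 179.83], [-69.29, 118.12], [-61.27, 80.66], [-181.25, 117.63], [-171.15, -9.14], [-177.46, 177.46]. Speed limits (degrees/s): [159.86, 159.86, 180, 180, 180, 180].

INTERFACE

Orientations are given as a 3x3 rotation matrix whose columns are the frame's x, y, z axes.
In Python, from station import sense, capture, finish_job, search_frame, masks_of gives the robot as it stands.
- The arm moves only by the tool drive_tool, never from a script. Its argument "rows" is a list of rows, each a list of 7 numbers: the opening in per cent of the stroke, from 0 (shut) to 100 (fully open), then the shift along the world's x, y, z in mm, then the turn, a rotation vector about the world's x, y, z in rad. In form: [[fingers, dx, dy, dz, wx, wy, wz], ...]. A call has 1 to 5 rows; each row shifts and turns the commanded pose from where the row before left it; what a row does not reach is not made up. A row lasts 1/12 s, in which the tool goes at most 41.7 mm and 7.16 degrees, less where a joint would pass 70% of its speed; a pose out of reach is approached as far as the arm can. A call is refused whole if a number of a shift passes 41.7 or a number of a turn 0.125, either way. A call with a gripper value outside its range is refused whole. The fingers move at their own pace and stop on an object; the grip force is fixed at half the most. Time passes only in rows, so rows that do not move let the fingers close. It gives the time, the measured TCP pose, the force, the opening and the grip force at its end, in the units of the state.
- sense(): the state, without advancing time (a new reading comes with each control period).
- capture(name): name is "side" or "top"; returns a dict with "frame" (420x560x3 uint8, red, green, blue), "z_map" (420x560 float32, m along the optical axis (not along the pixel's ray), 0 where there is no reading), "fx", "fy", "cx", "cy" (pixels), "R" (3x3) and "t" (3): a world point X has camera coordinates R X + t. Camera axes: x right, y down, z forward; pixel columns grow to the right and rows downward; lengths in m; the calibration is good to about 2 mm. A picture is of the moment at which its call begins.
- finish_job(): hands the job in; it is judged then, once.
Trained networks look in a picture, given as the dict that the camera call returned (one of the last four; its "shot" number tells which), for a name from the list of things; names that differ only in an ending like _2 or _b are one class to them, and where a whole thing is asked for, a point or a joint stands for the part that bears it (a point fixed in the world has none). Each returns a list of dicts, best first, with "p" (0 to 1); they miss things now and then, are a little off and sometimes report something else, mostly with a low value. They report only what shows in the picture. A call takes as long as a camera call. They do not tell look-alikes from the thing itself.
- search_frame(label, picture): "xy" ([column, row] in pixels, amid what is visible of it).
- masks_of(label, picture): "region" (420x560 bool, what is visible of it) and "xy" ([column, row] in pixels, amid what is visible of it).
The state is a dict: "time_s": time; "joints": joint angles; "joint_velocities": joint speeds; "effort": joint torques, N m; "tcp_pos": TCP position; "ee_rot": TCP orientation; "wrist_force": force on the tool from outside, world axes, zero at the start; "moment": the same for the moment, N m; "gripper_width": opening from 0.0 (shut) to 1.0 (fully open); "gripper_force": force on a finger pad.
Only numpy, scipy, OpenCV 4.12 (cv2) and the standard library are available. Lean on these libraries where they do the work, as an engineer would, in place of code of your own. Each camera call takes 0.05 s, during which the arm holds its last target. There are 200 camera calls.

TASK

Swing the green upper half of the welding jig shut over the tube, then take the red-headed pin out of the wooden rack and push it down through the hole in the upper half into the hole below it. Finish while still holding the red pin in the gripper and pressing it firmly down, so that its collar keeps the sprung upper half squeezed against the lower half; do not let go, and push on the jig through the pin alone. Leave the tube in its cradle, the blue-headed pin in the rack and everything else on the bench alone.

Things in the scene. Friction and masses are not known exactly. Their poses are not given: they have to be found in the camera images.
- jig: Lower half of the jig, bolted to the bench: blue base plate 210 (x) x 150 (y) x 12 mm; origin at the centre of its underside, z up, x from the pin hole end towards the hinge end. Its position and yaw vary. On it: a steel block with the pin hole, two 22 mm high steel rails along y (cradle of the tube), and at x = +87 mm two 72 mm high hinge posts (12 mm square, at y = +-68 mm).
- upper (a joint): Hinge of the green upper half, rad: 0 = shut (lying level over the lower half), up to 1.5 = standing almost upright; starts open. Stiff: it stays where it is left; about 2 to 4 N at its free end swing it. Its outer (upper) face looks away from the pin hole when it stands open.
- upper_hinge (a point): Point on the hinge axis (parallel to the jig's y) at the middle of the upper half; 56 mm above the bench when not squeezed, at x = +87 mm of the jig. The green upper half is a plate 110 mm wide and 10 mm thick that reaches from 7 to 187 mm from this axis; when shut it spans from 6 mm below to 4 mm above the axis, towards the jig's -x, with a window 51 x 61 mm wide centred 87 mm from the axis.
- upper_hole (a point): Centre of the pin hole in the green upper half, on its outer (upper) face, 157 mm from the hinge axis; hole diameter 15 mm, through 10 mm of plate. Its height is 60 mm when shut and not squeezed, 54 mm when squeezed.
- squeeze (a joint): How far the sprung upper half with its hinge is pressed down towards the lower half, m: 0 = up (springs, gap of 6 mm between the halves when shut), 0.006 = fully squeezed, no gap. Needs about 2 N to start and 8 to 10 N at the bottom stop; springs back up when let go.
- jig_hole (a point): Centre of the mouth of the pin hole in the lower half, 44 mm above the bench, at x = -70 mm of the jig; hole diameter 14 mm, 32 mm deep, vertical. It lies right under the upper hole when the jig is shut.
- pin: The pin to use: red upright grip cylinder 22 mm in diameter and 40 mm tall, on a steel collar 30 mm in diameter and 5 mm thick, over a steel shank 10 mm in diameter and 38 mm long with a tapered tip. Origin at the centre of the collar's underside (where the shank begins), z up along the pin: collar z 0 to 5 mm, red grip z 5 to 45 mm, shank z 0 to -38 mm. Mass about 140 g. It stands in one of the two holes of the rack, the collar resting on the rack's top.
- pin_tip (a point): Lower tip of the red pin's shank, 38 mm below its origin.
- short_pin: Bystander: a pin like the red one but with a blue grip and a shank only 18 mm long; it stands in the other hole of the rack. Leave it there.
- rack: Fixed wooden block 60 (x) x 150 (y) x 50 mm high, origin at the centre of its underside; two holes of 17 mm diameter, 46 mm deep, at y = +42 and -42 mm of its own frame. Its position and yaw vary.
- tube: Bystander: steel-and-aluminium tube, 25 mm in diameter and 160 mm long, lying along the jig's y between the two rails on the base plate, origin below its middle. It is the work to be welded; it stays there and does not hinder the closing.
- firebrick: Bystander: red-brown clay firebrick 110 x 200 x 60 mm, origin at the centre of its underside.
- hammer: Bystander: hammer lying on the bench, on the robot's right.
- wire_brush: Bystander: brush lying on the bench, on the robot's left.
- spray: Bystander: spray can, 60 mm in diameter, 190 mm tall, at the left.
- square: Bystander: red magnetic welding square, about 100 mm legs, 15 mm thick, lying beyond the jig.
- offcut: Bystander: steel round offcut, 40 mm in diameter, 50 mm tall, standing on the left beyond the jig.
Things that resemble listed ones, but are neither listed nor needed, are in the scene too. Of the things shaped like the pin, the red one is meant.

How it is judged (in metres and radians):
On the way, in this order (a step that is already met when the one before it is completed fails the run):
1. the upper half is swung shut (value of joint upper below 0.05 rad), for 0.2 s.
2. the red pin goes through the upper half into the hole of the lower half (value of joint upper below 0.05 rad and z of pin_tip in the frame of jig below 0.034 m and horizontal distance between pin_tip and jig_hole below 0.006 m), for 0.1 s.
At the end, for the whole second after the job is handed in: Jig shut (hinge under 0.05 rad), squeezed over 4 of 6 mm; red pin upright (0.12 rad), tip within 6 mm of the hole's axis and under 19.5 mm above the jig's underside, at rest, pressed on the jig with over 3 N, fingers on it (over 2 N) and arm off the jig; tube in its cradle (value of joint upper below 0.05 rad and value of joint squeeze above 0.004 m and z of pin_tip in the frame of jig below 0.0195 m and horizontal distance between pin_tip and jig_hole below 0.006 m and angle between pin's own z axis and vertical below 0.12 rad and contact force between pin and jig above 3 N and contact force between the fingers and pin above 2 N and contact force between each of the arm, the fingers and jig below 1 N and linear speed of pin below 0.02 m/s and distance between tube and jig below 0.04 m and z of tube in the frame of jig below 0.02 m); the arm keeps its last pose, push and grip.
It fails at once if the tube is knocked out of its cradle (not (distance between tube and jig below 0.04 m and z of tube in the frame of jig below 0.02 m)).
It fails at once if the blue pin is taken out of the rack (distance of short_pin from where it was at the start of the episode above 0.02 m).
It fails at once if another thing on the bench is pushed away (distance of any of firebrick, hammer, wire_brush, spray, square, offcut from where it was at the start of the episode above 0.04 m).
It also fails if it takes over 51 s, if anything falls off the work surface, if the arm or the gripper's body presses on something with over 40 N, if the wrist force passes 120 N, or if a joint passes its speed limit or range.

## Working session

There is one attempt and no reset: what is moved stays moved. The work goes in short steps, Python scripts to look and compute and a tool call to move; the robot and the scene stay as the last step left them, time stands still between calls to the robot, and variables do not carry over. Pictures are saved under pics/ and viewed, at most 10 in all, crops included, and the job is handed in when it is done.

Besides the shell and the picture viewer there is one more tool, called after "Emit:" as name(argument=value, ...) on one line, values as JSON. drive_tool: Moves the arm, as the interface text tells. Its arguments: {"type":"object","properties":{"rows":{"type":"array"}},"required":["rows"]}

```bash
mkdir -p pics
cat > h.py <<'E'
import numpy as np, cv2
from station import sense, capture, finish_job, search_frame, masks_of
def cloud(c):
    z=c["z_map"]; v,u=np.mgrid[0:420,0:560]
    P=np.stack([(u-c["cx"])/c["fx"]*z,(v-c["cy"])/c["fy"]*z,z],-1)
    W=(P-np.array(c["t"]))@np.array(c["R"]); W[z==0]=np.nan
    return W
E
python3 - <<'E'
from h import *
s=sense(); print(s)
ims=[]
for n in ("top","side"):
    c=capture(n); W=cloud(c); cv2.imwrite(f"pics/{n}0.png",cv2.cvtColor(c["frame"],cv2.COLOR_RGB2BGR))
    print(n,"cam at",-np.array(c["R"]).T@np.array(c["t"]))
    for l in ("pin","short_pin","rack","jig","upper","tube","firebrick","jig_hole","upper_hole","spray"):
        for d in masks_of(l,c)[:3]:
            m=d["region"]; p=W[m]; print(l,round(d["p"],2),np.round(d["xy"]),m.sum(),np.round(np.nanmedian(p,0),3),np.round(np.nanpercentile(p,[2,98],axis=0),3).tolist())
E
```

```text
{'time_s': 0.0, 'joints': array([-6.13299980e+01,  2.20916711e+01,  3.79444569e-01, -2.97307472e-02,
       -6.84103923e+01, -1.48159585e+01]), 'joint_velocities': array([ 0.04355353,  0.05017522,  0.12559361, -0.09630448, -0.02581182,
       -0.07002924]), 'effort': array([ 1.31089550e-03, -3.90664816e+01,  1.87408018e+01,  4.22006607e+00,
        1.09297005e-02, -1.90651381e-04]), 'tcp_pos': array([ 0.14951777, -0.60619603,  0.20594584]), 'ee_rot': array([[-9.70954654e-01, -2.39262816e-01, -6.03380835e-04],
       [-2.39263563e-01,  9.70952367e-01,  2.10916101e-03],
       [ 8.12102473e-05,  2.19226675e-03, -9.99997594e-01]]), 'wrist_force': array([0.6328504 , 0.82592668, 0.54029275]), 'moment': array([0.01352173, 0.03644937, 0.03813069]), 'gripper_force': 0.0, 'gripper_width': 0.9998771052581521}
top cam at [0.43910132 0.01701566 1.23517276]
pin 0.69 [377. 225.] 111 [ 0.57  -0.291  0.085] [[0.557, -0.306, 0.051], [0.586, -0.281, 0.1]]
pin 0.61 [398. 258.] 74 [ 0.48  -0.34   0.079] [[0.47, -0.357, 0.039], [0.492, -0.33, 0.087]]
pin 0.61 [343. 190.] 120 [ 0.663 -0.187  0.05 ] [[0.65
[... 2313 characters left out ...]
7, 0.037]]
firebrick 0.98 [334. 160.] 2041 [ 0.701 -0.318  0.054] [[0.672, -0.443, -0.0], [0.78, -0.244, 0.061]]
firebrick 0.22 [282. 216.] 4484 [0.567 0.03  0.029] [[0.474, -0.059, -0.0], [0.679, 0.089, 0.207]]
jig_hole 0.68 [286. 222.] 4603 [0.57  0.029 0.029] [[0.475, -0.095, -0.002], [0.724, 0.089, 0.207]]
jig_hole 0.26 [333. 158.] 1974 [ 0.7   -0.318  0.055] [[0.672, -0.437, 0.002], [0.779, -0.244, 0.061]]
upper_hole 0.97 [277. 177.] 1294 [0.597 0.018 0.145] [[0.556, -0.091, 0.007], [0.75, 0.067, 0.21]]
spray 0.8 [110. 249.] 2673 [0.636 0.429 0.117] [[0.628, 0.398, 0.009], [0.671, 0.45, 0.19]]
spray 0.41 [276. 179.] 1277 [0.597 0.018 0.145] [[0.556, -0.044, 0.05], [0.705, 0.067, 0.209]]
```

View pics/top0.png

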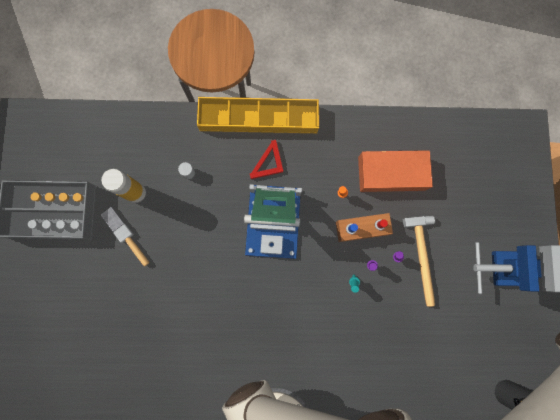

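View pics/side0.png

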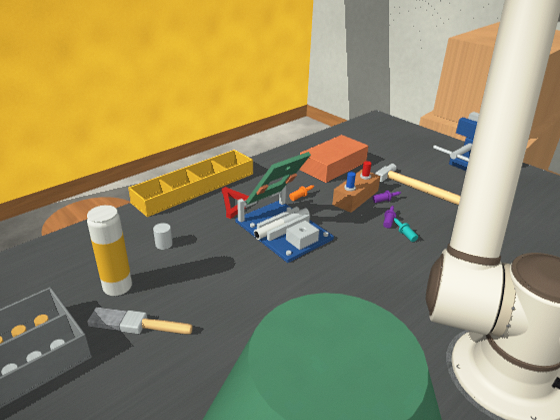

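The top view shows the jig at (272,221) with the green half leaning open toward the robot. The block hole is at (271,244), the red pin at (382,224) and the blue one at (352,228) in the rack. The lying orange, purple and teal pins are decoys. Next I measure more precisely.

```bash
cat > m.py <<'E'
from h import *
def rect(p): 
    r=cv2.minAreaRect((p[:,:2]*1000).astype(np.float32)); return np.round(r[0],1),np.round(r[1],1),round(r[2],2)
def col(c):
    hsv=cv2.cvtColor(c["frame"],cv2.COLOR_RGB2HSV).astype(int); return hsv[...,0],hsv[...,1],hsv[...,2]
E
python3 - <<'E'
from m import *
allb=[]
for n in ("top","side"):
    c=capture(n); W=cloud(c); H,S,V=col(c); x,y,z=np.moveaxis(W,-1,0)
    near=(abs(x-.58)<.16)&(abs(y-.012)<.13)
    b=near&(H>100)&(H<125)&(S>120)&(z>.005)&(z<.02); allb.append(W[b]); print(n,"blue",b.sum(),rect(W[b]),np.nanmedian(z[b]))
    k=near&(S<60)&(z>.038)&(z<.05)&(x<.53); print(" block",k.sum(),rect(W[k]),np.median(z[k]))
    k=near&(S<60)&(z>.062)&(z<.08)&(x>.6);p=W[k]
    for sg in (1,-1):
        q=p[(p[:,1]-.012)*sg>0.04]; print(" post",len(q),np.round(np.median(q,0),4),np.round(q.min(0),3),np.round(q.max(0),3))
    k=near&(H>55)&(H<95)&(S>60)&(z>.055); p=W[k]; print(" green",k.sum(),rect(p))
    m=p.mean(0);u,s,vt=np.linalg.svd(p-m); print("  mean",m.round(4),"normal",vt[2].round(4),"resid",s[2]/len(p)**.5, "zmax",np.percentile(p[:,2],[1,99]))
    r=(x>.5)&(x<.62)&(y<-.15)&(y>-.35)
    w=r&(H>4)&(H<20)&(S>80)&(z>.044)&(z<.056); print(" rack",w.sum(),rect(W[w]),np.median(z[w]))
    for nm,mm in (("red",((H<5)|(H>174))&(S>150)),("blu",(H>100)&(H<130)&(S>120))):
        k=r&mm&(z>.06); q=W[k]; t=q[q[:,2]>np.percentile(q[:,2],90)-.006] if len(q) else q
        print(nm,len(q),np.median(q,0).round(4), "top",len(t),np.median(t,0).round(4),rect(t))
c=np.concatenate(allb);print("both",rect(c))
E
```

```text
top blue 1163 (array([581.5,  11.1]), array([149.6, 208.9]), 86.93) 0.013099245942787002
 block 298 (array([507.8,  14.2]), array([59.8, 42.8]), 88.99) 0.04520533272505502
 post 33 [0.6716 0.0689 0.0703] [0.667 0.052 0.062] [0.678 0.08  0.078]
 post 55 [ 0.6656 -0.0482  0.0679] [ 0.658 -0.068  0.062] [ 0.674 -0.028  0.078]
 green 1150 (array([610.8,   9.4]), array([109.1, 105.8]), 87.36)
  mean [0.6038 0.0094 0.1564] normal [ 0.8164 -0.0452  0.5758] resid 0.002346396500800025 zmax [0.07752671 0.21375081]
 rack 866 (array([ 564.7, -253.2]), array([ 60. , 151.6]), 8.71) 0.051104961373718574
red 57 [ 0.57   -0.2915  0.0952] top 42 [ 0.5703 -0.2939  0.0962] (array([ 570.1, -294.2]), array([20.1, 17.1]), 87.42)
blu 53 [ 0.5565 -0.2096  0.0963] top 43 [ 0.5578 -0.2118  0.097 ] (array([ 558. , -211.2]), array([17.2, 18.7]), 43.51)
side blue 1311 (array([577.8,  12. ]), array([154.9, 214.3]), 86.66) 0.010308478402102998
 block 317 (array([505.8,  16.3]), array([65.6, 47.7]), 89.09) 0.04237080671371386
 post 33 [0.6683 0.0763 0.0681] [0.655 0.056 0.062] [0.677 0.082 0.074]
 post 6 [ 0.6534 -0.0537  0.0642] [ 0.641 -0.066  0.062] [ 0.657 -0.032  0.074]
 green 1000 (array([606.5,  11.9]), array([110.9, 108.3]), 87.0)
  mean [0.5956 0.02   0.1504] normal [-0.8229  0.0662 -0.5643] resid 0.002932546742603629 zmax [0.0629963  0.21024435]
 rack 425 (array([ 561.9, -251.7]), array([ 61.9, 158. ]), 8.65) 0.04820697709218362
red 99 [ 0.5638 -0.2882  0.0805] top 31 [ 0.5658 -0.2896  0.0926] (array([ 568.6, -292.8]), array([18.6, 23.8]), 64.87)
blu 108 [ 0.5507 -0.205   0.0812] top 41 [ 0.5529 -0.2084  0.0921] (array([ 554.5, -209.7]), array([19.8, 23.2]), 20.21)
both (array([578.3,  12. ]), array([154.9, 215.2]), 86.66)
```

Emit:
drive_tool(rows=[[0, 20, 30, 8, 0, 0, -0.015], [0, 21.5, 31, 8, 0, 0, -0.015], [0, 21.5, 31, 8, 0, 0, -0.015], [0, 21.5, 31, 8, 0, 0, -0.015], [0, 21.5, 31, 8, 0, 0, -0.015]])

```text
time_s: 1.62
tcp_pos: [0.2562, -0.4514, 0.2474]
ee_rot: [[-0.986, -0.165, 0.0], [-0.165, 0.986, -0.0], [-0.0, -0.0, -1.0]]
wrist_force: [0.5, 0.1, 0.0]
gripper_width: 0.705
gripper_force: 0.0
```

Emit:
drive_tool(rows=[[0, 21.5, 31, 4, 0, 0, -0.015], [0, 21.5, 31, 0, 0, 0, -0.015], [0, 21.5, 31, 0, 0, 0, -0.015], [0, 21.5, 31, 0, 0, 0, -0.015], [0, 21.5, 31, 0, 0, 0, -0.015]])

```text
time_s: 2.03
tcp_pos: [0.3639, -0.2962, 0.2515]
ee_rot: [[-0.996, -0.091, 0.001], [-0.091, 0.996, -0.0], [-0.001, -0.001, -1.0]]
wrist_force: [0.5, -0.6, -0.6]
gripper_width: 0.326
gripper_force: 0.0
```

Emit:
drive_tool(rows=[[0, 21.5, 31, 0, 0, 0, -0.015], [0, 21.5, 31, 0, 0, 0, -0.015], [0, 21.5, 31, 0, 0, 0, -0.015], [0, 21.5, 31, 0, 0, 0, -0.015], [0, 21.5, 31, 0, 0, 0, -0.015]])

```text
time_s: 2.45
tcp_pos: [0.4714, -0.141, 0.2515]
ee_rot: [[-1.0, -0.016, 0.001], [-0.016, 1.0, -0.0], [-0.001, -0.0, -1.0]]
wrist_force: [1.1, -0.9, 0.1]
gripper_width: 0.02
gripper_force: 0.0
```

Emit:
drive_tool(rows=[[0, 21.5, 31, 0, 0, 0, -0.015], [0, 21.5, 31, 0, 0, 0, -0.015], [0, 21.5, 31, 0, 0, 0, -0.015], [0, 21.5, 31, 0, 0, 0, -0.015], [0, 21.5, 30, 0, 0, 0, -0.012]])

```text
time_s: 2.87
tcp_pos: [0.5789, 0.0131, 0.2513]
ee_rot: [[-0.998, 0.055, 0.0], [0.055, 0.998, 0.0], [-0.0, 0.0, -1.0]]
wrist_force: [0.3, -0.7, 0.8]
gripper_width: 0.004
gripper_force: 0.0
```

Emit:
drive_tool(rows=[[0, 0, 0, 0, 0, 0, 0], [0, 0, 0, 0, 0, 0, 0]])

```text
time_s: 3.03
tcp_pos: [0.5788, 0.0128, 0.2502]
ee_rot: [[-0.999, 0.053, -0.001], [0.053, 0.999, -0.0], [0.001, -0.0, -1.0]]
wrist_force: [-0.7, -0.4, -0.3]
gripper_width: 0.004
gripper_force: 0.0
```

Emit:
drive_tool(rows=[[0, -1, 0, -14, 0, 0, 0], [0, -2, 0, -14, 0, 0, 0], [0, -5, 0.3, -4, 0, 0, 0], [0, -7, 0.4, -3, 0, 0, 0], [0, -5.5, 0.3, -5.5, 0, 0, 0]])

```text
time_s: 3.45
tcp_pos: [0.5572, 0.0115, 0.2115]
ee_rot: [[-0.998, 0.056, 0.002], [0.056, 0.998, 0.0], [-0.002, 0.0, -1.0]]
wrist_force: [-0.7, -0.0, -0.3]
gripper_width: 0.011
gripper_force: 0.0
```

Emit:
drive_tool(rows=[[0, -5.5, 0.3, -5.5, 0, 0, 0], [0, -5, 0.3, -6, 0, 0, 0], [0, -5.5, 0.3, -6, 0, 0, 0], [0, -5, 0.3, -6, 0, 0, 0], [0, -4.5, 0.3, -6.5, 0, 0, 0]])

```text
time_s: 3.87
tcp_pos: [0.5316, 0.0137, 0.1801]
ee_rot: [[-0.998, 0.055, 0.0], [0.055, 0.998, 0.0], [-0.0, 0.0, -1.0]]
wrist_force: [0.3, -0.7, -0.2]
gripper_width: 0.005
gripper_force: 0.0
```

Run:
```python
from m import *
print(sense()["wrist_force"])
c=capture("side"); W=cloud(c); H,S,V=col(c); x,y,z=np.moveaxis(W,-1,0)
k=(abs(x-.58)<.16)&(abs(y-.012)<.13)&(H>55)&(H<95)&(S>60)&(z>.05); p=W[k]
m=p.mean(0);u,s,vt=np.linalg.svd(p-m,full_matrices=False); print(len(p),m,vt[2],np.percentile(p[:,2],[1,99]))
cv2.imwrite("pics/s1.png",cv2.cvtColor(cv2.resize(c["frame"][120:300,180:420],None,fx=3,fy=3),cv2.COLOR_RGB2BGR))
```

```text
[ 0.32261541 -0.69785633 -0.19589551]
866 [0.59974451 0.02684409 0.1448339 ] [ 0.82063666 -0.07115924  0.56700249] [0.06294123 0.22129647]
```

View pics/s1.png

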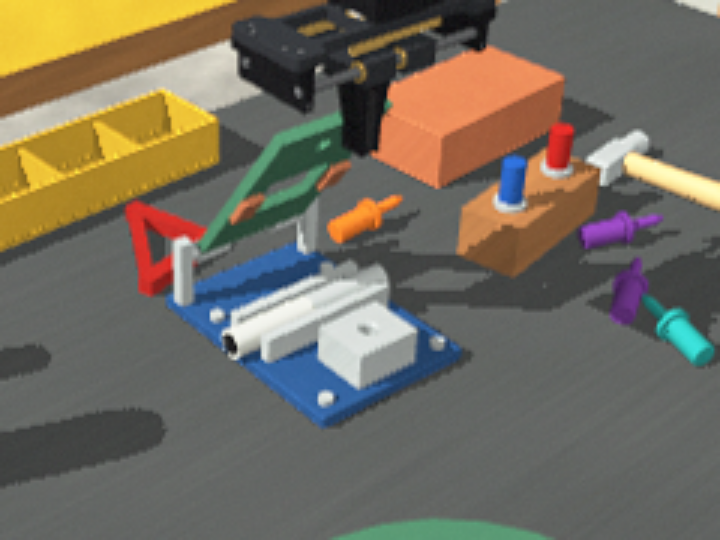

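The crop shows the fingers in front of the plate: they slipped past its free end and the plate did not move. I'll go back up and over, and take the push lower on the face.

Emit:
drive_tool(rows=[[0, 0, 0, 25, 0, 0, 0], [0, 0, 0, 30, 0, 0, 0], [0, 0, 0, 25, 0, 0, 0], [0, 25, -1.2, 0, 0, 0, 0], [0, 37, -1.8, 0, 0, 0, 0]])

```text
time_s: 4.33
tcp_pos: [0.5943, 0.0111, 0.2645]
ee_rot: [[-0.999, 0.054, 0.006], [0.054, 0.999, 0.002], [-0.006, 0.002, -1.0]]
wrist_force: [0.0, 0.8, 0.2]
gripper_width: 0.007
gripper_force: 0.0
```

Emit:
drive_tool(rows=[[0, 0, 0, 0, 0, 0, 0], [0, 0, 0, -20, 0, 0, 0], [0, 0, 0, -20, 0, 0, 0], [0, 0, 0, -12, 0, 0, 0], [0, 0, 0, 0, 0, 0, 0]])

```text
time_s: 4.75
tcp_pos: [0.5922, 0.0105, 0.2046]
ee_rot: [[-0.998, 0.056, -0.007], [0.056, 0.998, -0.001], [0.007, -0.001, -1.0]]
wrist_force: [-0.1, 0.3, -0.3]
gripper_width: 0.008
gripper_force: 0.0
```

Emit:
drive_tool(rows=[[0, -4, 0.2, -6, 0, 0, 0], [0, -6, 0.3, -4, 0, 0, 0], [0, -6, 0.3, -4, 0, 0, 0], [0, -6, 0.3, -4, 0, 0, 0], [0, 0, 0, 0, 0, 0, 0]])

```text
time_s: 5.17
tcp_pos: [0.5708, 0.0119, 0.1906]
ee_rot: [[-0.998, 0.055, -0.0], [0.055, 0.998, 0.0], [0.0, 0.0, -1.0]]
wrist_force: [0.4, 0.6, -0.4]
gripper_width: 0.008
gripper_force: 0.0
```

```bash
cat >> m.py <<'E'
def green(c):
    W=cloud(c); H,S,V=col(c); x,y,z=np.moveaxis(W,-1,0)
    k=(abs(x-.58)<.16)&(abs(y-.012)<.13)&(H>55)&(H<95)&(S>60)&(z>.03); p=W[k]
    m=p.mean(0);u,s,vt=np.linalg.svd(p-m,full_matrices=False); n=vt[2]*np.sign(vt[2][2])
    print(len(p),"mean",m.round(4),"theta",np.degrees(np.arctan2(np.hypot(n[0],n[1]),n[2])).round(1),np.percentile(p[:,2],[1,99]).round(3))
E
python3 - <<'E'
from m import *
for n in ("side","top"): 
    c=capture(n); green(c)
    cv2.imwrite(f"pics/{n}2.png",cv2.cvtColor(c["frame"],cv2.COLOR_RGB2BGR))
a=cv2.imread("pics/side2.png")[110:290,180:420];b=cv2.imread("pics/top2.png")[140:320,180:420]
cv2.imwrite("pics/c2.png",cv2.resize(np.vstack([a,b]),None,fx=1.65,fy=1.65))
E
```

```text
930 mean [0.5912 0.0211 0.1501] theta 54.3 [0.064 0.208]m.py:9: RuntimeWarning: Mean of empty slice.
  m=p.mean(0);u,s,vt=np.linalg.svd(p-m,full_matrices=False); n=vt[2]*np.sign(vt[2][2])
  ret = um.true_divide(
Traceback (most recent call last):
  File "m.py", line 9, in green
    m=p.mean(0);u,s,vt=np.linalg.svd(p-m,full_matrices=False); n=vt[2]*np.sign(vt[2][2])
                                                                 ~~^^^
IndexError: index 2 is out of bounds for axis 0 with size 0
```

Run:
```python
from m import *
a=cv2.imread("pics/side2.png")[120:260,200:400]
cv2.imwrite("pics/c2.png",cv2.resize(a,None,fx=4,fy=4,interpolation=cv2.INTER_CUBIC))
c=capture("side");W=cloud(c)
# print depth points along finger / plate
H,S,V=col(c);x,y,z=np.moveaxis(W,-1,0)
k=(V<60)&(abs(y-.012)<.04)&(abs(x-.575)<.06)&(z<.24)&(z>.1);p=W[k]
for lo in np.arange(.14,.24,.01):
    q=p[(p[:,2]>lo)&(p[:,2]<lo+.01)]
    if len(q): print("finger",lo.round(3),len(q),q.min(0).round(3),q.max(0).round(3))
k=(H>55)&(H<95)&(S>60)&(abs(x-.58)<.16)&(abs(y-.012)<.13)&(z>.05);p=W[k]
for lo in np.arange(.06,.24,.02):
    q=p[(p[:,2]>lo)&(p[:,2]<lo+.02)]
    if len(q): print("green",lo.round(3),len(q),np.percentile(q,[3,50,97],axis=0).round(3).tolist())
```

```text
finger 0.2 12 [0.559 0.006 0.206] [0.584 0.022 0.21 ]
finger 0.21 51 [0.558 0.004 0.21 ] [0.582 0.024 0.22 ]
finger 0.22 53 [0.558 0.003 0.22 ] [0.582 0.023 0.23 ]
finger 0.23 50 [0.557 0.002 0.23 ] [0.581 0.026 0.24 ]
green 0.06 99 [[0.641, -0.038, 0.063], [0.648, 0.022, 0.071], [0.66, 0.063, 0.079]]
green 0.08 100 [[0.625, -0.035, 0.08], [0.635, 0.017, 0.089], [0.645, 0.065, 0.099]]
green 0.1 94 [[0.615, -0.023, 0.1], [0.627, 0.001, 0.104], [0.636, 0.065, 0.117]]
green 0.12 38 [[0.598, -0.022, 0.121], [0.61, 0.063, 0.129], [0.619, 0.066, 0.139]]
green 0.14 124 [[0.58, -0.034, 0.142], [0.588, 0.028, 0.151], [0.603, 0.067, 0.16]]
green 0.16 143 [[0.565, -0.032, 0.161], [0.574, 0.031, 0.171], [0.588, 0.067, 0.179]]
green 0.18 149 [[0.55, -0.033, 0.181], [0.559, 0.027, 0.191], [0.571, 0.068, 0.199]]
green 0.2 173 [[0.548, -0.036, 0.201], [0.554, 0.019, 0.204], [0.561, 0.067, 0.207]]
green 0.22 2 [[0.56, 0.021, 0.236], [0.561, 0.023, 0.237], [0.561, 0.026, 0.238]]
```

View pics/c2.png

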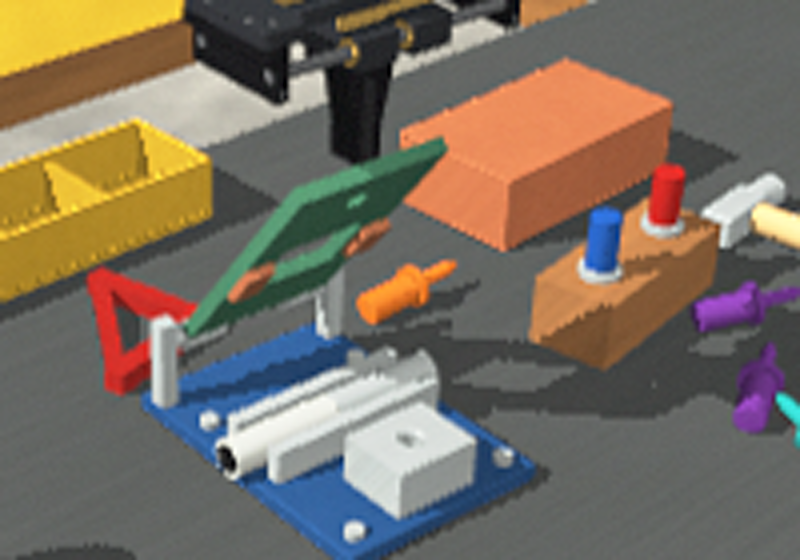

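The crop shows the finger now behind the plate, touching near its upper middle, and the plate has begun to close slightly. I'll continue along the arc.

Emit:
drive_tool(rows=[[0, -4, 0.2, -6, 0, 0, 0], [0, -5, 0.3, -6, 0, 0, 0], [0, -5, 0.3, -5, 0, 0, 0], [0, -5, 0.3, -5, 0, 0, 0], [0, -5, 0.3, -5, 0, 0, 0]])

```text
time_s: 5.73
tcp_pos: [0.5474, 0.0132, 0.1628]
ee_rot: [[-0.998, 0.055, -0.001], [0.055, 0.998, -0.0], [0.001, -0.0, -1.0]]
wrist_force: [0.6, 0.8, 0.5]
gripper_width: 0.005
gripper_force: 0.4
```

Run:
```python
from m import *
print(sense()["wrist_force"])
c=capture("side"); green(c)
```

```text
[0.59021293 0.79796594 0.54914404]
451 mean [0.561  0.0344 0.1503] theta 46.6 [0.065 0.253]
```

Run:
```python
from m import *
c=capture("side"); a=c["frame"][120:260,200:400]
cv2.imwrite("pics/c3.png",cv2.cvtColor(cv2.resize(a,None,fx=4,fy=4,interpolation=cv2.INTER_CUBIC),cv2.COLOR_RGB2BGR))
```

```text
(no output)
```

View pics/c3.png

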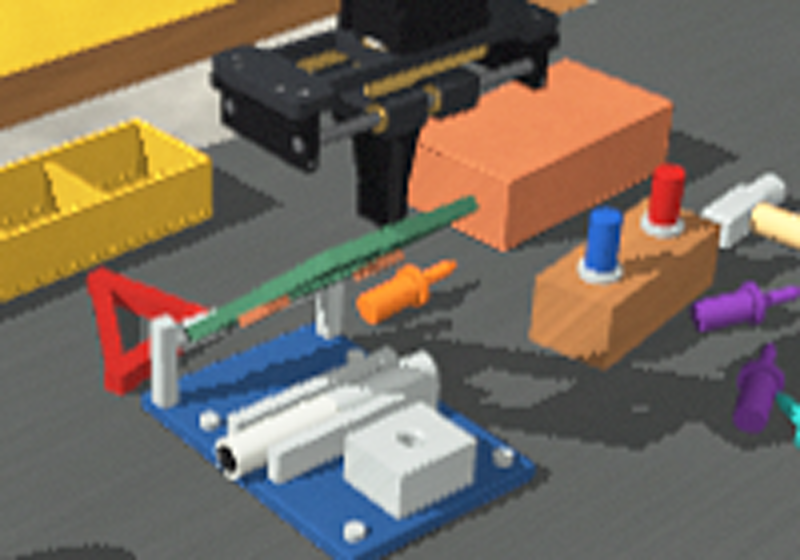

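The plate now follows the finger and is down to about 35°. I'll continue to shut.

Emit:
drive_tool(rows=[[0, -5, 0.3, -6, 0, 0, 0], [0, -5, 0.3, -6, 0, 0, 0], [0, -5, 0.3, -7, 0, 0, 0], [0, -4, 0.2, -7, 0, 0, 0], [0, -4, 0.2, -7, 0, 0, 0]])

```text
time_s: 6.25
tcp_pos: [0.5243, 0.0145, 0.1297]
ee_rot: [[-0.998, 0.055, -0.001], [0.055, 0.998, -0.0], [0.001, -0.0, -1.0]]
wrist_force: [-0.5, -0.9, 0.6]
gripper_width: 0.009
gripper_force: 0.3
```

Emit:
drive_tool(rows=[[0, -4, 0.2, -7, 0, 0, 0], [0, -3, 0.2, -7, 0, 0, 0], [0, -3, 0.2, -7, 0, 0, 0], [0, -3, 0.1, -7, 0, 0, 0], [0, -2, 0.1, -7, 0, 0, 0]])

```text
time_s: 6.67
tcp_pos: [0.5097, 0.0153, 0.0948]
ee_rot: [[-0.998, 0.055, -0.0], [0.055, 0.998, -0.0], [0.0, -0.0, -1.0]]
wrist_force: [0.2, -0.2, -0.1]
gripper_width: 0.004
gripper_force: 0.2
```

Emit:
drive_tool(rows=[[0, -1, 0.1, -4, 0, 0, 0], [0, -1, 0, -4, 0, 0, 0], [0, -1, 0, -4, 0, 0, 0], [0, 0, 0, -2, 0, 0, 0]])

```text
time_s: 7.0
tcp_pos: [0.5069, 0.0154, 0.081]
ee_rot: [[-0.998, 0.055, -0.001], [0.055, 0.998, -0.0], [0.001, -0.0, -1.0]]
wrist_force: [-0.1, -0.6, 0.6]
gripper_width: 0.008
gripper_force: 0.1
```

Emit:
drive_tool(rows=[[0, 0, 0, -2, 0, 0, 0], [0, 0, 0, -2, 0, 0, 0], [0, 0, 0, 0, 0, 0, 0], [0, 0, 0, 0, 0, 0, 0], [0, 0, 0, 0, 0, 0, 0]])

```text
time_s: 7.42
tcp_pos: [0.5074, 0.0154, 0.0777]
ee_rot: [[-0.998, 0.055, 0.0], [0.055, 0.998, 0.0], [-0.0, 0.0, -1.0]]
wrist_force: [0.9, 0.2, -1.0]
gripper_width: -0.001
gripper_force: 0.0
```

Run:
```python
from m import *
c=capture("side");green(c); a=c["frame"][120:260,200:400]
cv2.imwrite("pics/c4.png",cv2.cvtColor(cv2.resize(a,None,fx=4,fy=4,interpolation=cv2.INTER_CUBIC),cv2.COLOR_RGB2BGR))
```

```text
1171 mean [0.5484 0.0306 0.0821] theta 14.4 [0.058 0.164]
```

View pics/c4.png

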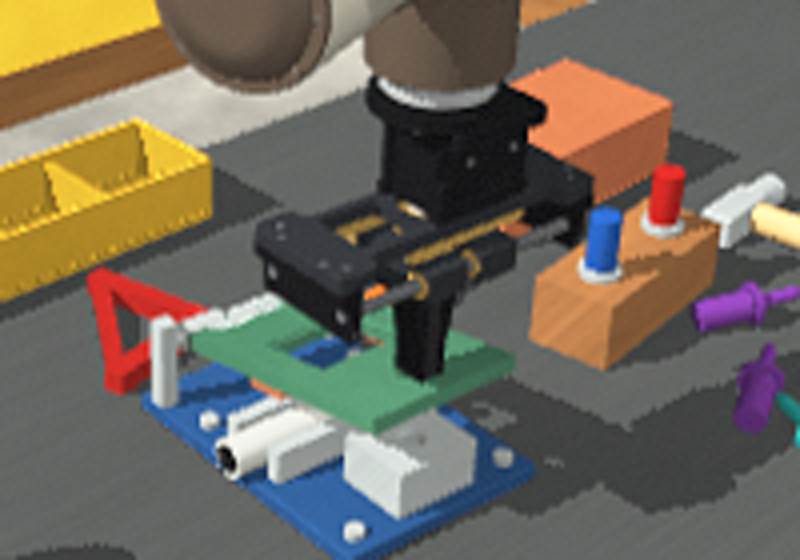

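Run:
```python
from m import *
for n in ("side","top"):
    c=capture(n);W=cloud(c); H,S,V=col(c); x,y,z=np.moveaxis(W,-1,0)
    k=(H>60)&(H<90)&(S>80)&(x>.46)&(x<.68)&(abs(y-.012)<.07)&(z>.04)&(z<.12); p=W[k]
    k2=p[:,2]>.0
    for lo in np.arange(.47,.68,.02):
        q=p[(p[:,0]>lo)&(p[:,0]<lo+.02)]
        if len(q)>5: print(n,lo.round(3),len(q),np.percentile(q[:,2],[10,50,90]).round(4),np.percentile(q[:,1],[3,97]).round(3))
    k=(V<60)&(abs(y-.015)<.04)&(abs(x-.507)<.03)&(z<.12)&(z>.04);p=W[k]
    print("finger",len(p),np.percentile(p,[1,99],axis=0).round(3).tolist() if len(p) else "")
print(sense()["wrist_force"],sense()["tcp_pos"])
```

```text
side 0.47 182 [0.0865 0.091  0.0937] [-0.035  0.069]
side 0.49 180 [0.0883 0.0905 0.0925] [-0.035  0.072]
side 0.51 140 [0.0842 0.0866 0.0895] [-0.036  0.071]
side 0.53 124 [0.0805 0.0829 0.0845] [-0.001  0.069]
side 0.55 84 [0.0746 0.079  0.0811] [-0.02   0.069]
side 0.57 75 [0.0708 0.0739 0.0761] [-0.038  0.067]
side 0.59 96 [0.0639 0.0694 0.073 ] [-0.021  0.066]
side 0.61 107 [0.0649 0.0673 0.0697] [0.001 0.066]
side 0.63 95 [0.0603 0.0639 0.0656] [-0.004  0.065]
side 0.65 16 [0.0552 0.0611 0.0623] [0.05  0.063]
finger 110 [[0.494, 0.007, 0.093], [0.517, 0.028, 0.119]]
top 0.57 24 [0.0733 0.0763 0.0783] [-0.043  0.061]
top 0.59 125 [0.0681 0.0736 0.0769] [-0.043  0.061]
top 0.61 266 [0.0677 0.0706 0.0741] [-0.043  0.059]
top 0.63 236 [0.0638 0.067  0.0699] [-0.042  0.057]
top 0.65 35 [0.0605 0.0636 0.0658] [-0.045  0.06 ]
finger 0 
[-0.09423992  0.3933853   0.18119327] [0.50730084 0.01543148 0.07769632]
```

The plate is still about 12° open, and the fingertips seem to end higher than stated. I'll keep pressing down gently and watch the force.

Emit:
drive_tool(rows=[[0, 0, 0, -5, 0, 0, 0], [0, 0, 0, -5, 0, 0, 0], [0, 0, 0, -5, 0, 0, 0], [0, 0, 0, 0, 0, 0, 0]])

```text
time_s: 7.9
tcp_pos: [0.5062, 0.0152, 0.0611]
ee_rot: [[-0.998, 0.056, -0.003], [0.056, 0.998, -0.001], [0.003, -0.001, -1.0]]
wrist_force: [0.7, -0.7, -0.0]
gripper_width: 0.009
gripper_force: 0.0
```

```bash
cat > pl.py <<'E'
from m import *
c=capture("side");W=cloud(c); H,S,V=col(c); x,y,z=np.moveaxis(W,-1,0)
k=(H>60)&(H<90)&(S>80)&(x>.46)&(x<.68)&(abs(y-.012)<.07)&(z>.04)&(z<.12); p=W[k]
for lo in np.arange(.47,.68,.04):
    q=p[(p[:,0]>lo)&(p[:,0]<lo+.02)]
    if len(q)>5: print(lo.round(3),len(q),np.percentile(q[:,2],[10,50,90]).round(4))
s=sense();k=(V<90)&(abs(y-s["tcp_pos"][1])<.06)&(abs(x-s["tcp_pos"][0])<.03)&(z>.03)&(z<s["tcp_pos"][2]+.06);p=W[k]
print("finger rel",len(p),(np.percentile(p,[0,1,5,99],axis=0)-s["tcp_pos"]).round(3).tolist(),s["tcp_pos"],s["wrist_force"],s["effort"].round(1))
E
python3 pl.py
```

```text
0.47 216 [0.0684 0.0742 0.0763]
0.51 161 [0.0696 0.072  0.0749]
0.55 73 [0.064  0.0682 0.0701]
0.59 93 [0.0578 0.0637 0.0659]
0.63 85 [0.0591 0.0613 0.063 ]
finger rel 205 [[-0.027, -0.055, 0.002], [-0.014, -0.011, 0.014], [-0.013, -0.008, 0.017], [0.008, 0.015, 0.059]] [0.50651772 0.01518993 0.06162844] [0.79564645 0.04622636 0.41904266] [  0.  -32.   13.6   3.   -0.1  -0. ]
```

Emit:
drive_tool(rows=[[0, 0, 0, -4, 0, 0, 0], [0, 0, 0, -4, 0, 0, 0], [0, 0, 0, -4, 0, 0, 0], [0, 0, 0, -1, 0, 0, 0], [0, 0, 0, 0, 0, 0, 0]])

```text
time_s: 8.37
tcp_pos: [0.5069, 0.0153, 0.049]
ee_rot: [[-0.998, 0.055, -0.001], [0.055, 0.998, -0.0], [0.001, -0.0, -1.0]]
wrist_force: [1.0, -0.1, -0.6]
gripper_width: -0.0
gripper_force: 0.0
```

```bash
python3 pl.py
```

```text
0.47 219 [0.0564 0.062  0.064 ]
0.51 169 [0.0598 0.062  0.0642]
0.55 69 [0.0581 0.0607 0.0624]
0.59 78 [0.0535 0.0596 0.0613]
0.63 86 [0.0557 0.0589 0.0606]
finger rel 207 [[-0.03, -0.054, 0.004], [-0.028, -0.034, 0.007], [-0.013, -0.011, 0.013], [0.01, 0.017, 0.06]] [0.50712667 0.01534494 0.04933777] [-0.01542677  0.59429285 -0.26227437] [ -0.  -32.5  13.1   2.9  -0.1  -0. ]
```

Emit:
drive_tool(rows=[[0, 0, 0, -3, 0, 0, 0], [0, 0, 0, -3, 0, 0, 0], [0, 0, 0, 0, 0, 0, 0], [0, 0, 0, 0, 0, 0, 0], [0, 0, 0, 0, 0, 0, 0]])

```text
time_s: 8.83
tcp_pos: [0.5076, 0.0155, 0.0438]
ee_rot: [[-0.998, 0.055, 0.001], [0.055, 0.998, 0.0], [-0.001, 0.0, -1.0]]
wrist_force: [1.1, -0.1, 1.3]
gripper_width: 0.003
gripper_force: 0.8
```

```bash
python3 pl.py
```

```text
0.47 225 [0.0513 0.057  0.059 ]
0.51 174 [0.0558 0.0579 0.0609]
0.55 61 [0.0543 0.0577 0.0591]
0.59 76 [0.0519 0.0575 0.0591]
0.63 85 [0.0556 0.0581 0.0596]
finger rel 190 [[-0.014, -0.014, 0.012], [-0.013, -0.011, 0.014], [-0.012, -0.009, 0.017], [0.01, 0.016, 0.059]] [0.50758815 0.01554101 0.04383803] [ 1.20132631 -0.06796288  1.79591807] [  0.  -32.   12.3   2.6  -0.2   0. ]
```

Shut and flat. I'll lift, open and measure the real fingertip height relative to the TCP.

Emit:
drive_tool(rows=[[0, 0, 0, 25, 0, 0, 0], [60, 0, 0, 35, 0, 0, 0], [60, 0, 0, 35, 0, 0, 0], [60, 2, -5, 15, 0, 0, 0], [60, 5, -20, 5, 0, 0, 0]])

```text
time_s: 9.3
tcp_pos: [0.5159, -0.0081, 0.1623]
ee_rot: [[-0.999, 0.052, 0.007], [0.052, 0.999, 0.002], [-0.007, 0.002, -1.0]]
wrist_force: [-0.3, 0.2, -1.1]
gripper_width: 0.224
gripper_force: 0.0
```

Emit:
drive_tool(rows=[[60, 6, -35, 0, 0, 0, 0], [60, 7, -35, 0, 0, 0, 0], [60, 8, -36, 0, 0, 0, 0], [60, 8, -36, 0, 0, 0, 0], [60, 0, 0, 0, 0, 0, 0]])

```text
time_s: 9.72
tcp_pos: [0.5435, -0.1564, 0.1579]
ee_rot: [[-0.998, 0.061, -0.001], [0.061, 0.998, -0.001], [0.001, -0.001, -1.0]]
wrist_force: [1.5, 0.7, 0.3]
gripper_width: 0.564
gripper_force: 0.0
```

Run:
```python
from m import *
s=sense(); print(s["tcp_pos"],s["joints"],s["gripper_width"])
for n in ("side","top"):
    c=capture(n);W=cloud(c);H,S,V=col(c);q=W-s["tcp_pos"]
    k=(abs(q[...,0])<.05)&(abs(q[...,1])<.06)&(q[...,2]>-.03)&(q[...,2]<.08)
    for lo in np.arange(-.03,.08,.01):
        t=q[k&(q[...,2]>lo)&(q[...,2]<lo+.01)]
        if len(t): print(n,lo.round(3),len(t),np.percentile(t,[3,97],axis=0).round(3)[:,:2].tolist())
    if n=="side":
        uv=c["R"]@s["tcp_pos"]+c["t"]; u=int(c["fx"]*uv[0]/uv[2]+c["cx"]);v=int(c["fy"]*uv[1]/uv[2]+c["cy"])
        f=cv2.circle(c["frame"].copy(),(u,v),1,(255,255,0),-1)[max(0,v-80):v+70,max(u-100,0):u+100]
        cv2.imwrite("pics/c5.png",cv2.cvtColor(cv2.resize(f,None,fx=4,fy=4),cv2.COLOR_RGB2BGR))
green(c) if 0 else None
```

```text
[ 0.54352415 -0.1563739   0.15788292] [ 3.93303111e-01  1.86243072e+01 -1.22141247e+01  6.24158794e-02
 -5.92012444e+01 -9.38993245e+01] 0.5640675145436438
side 0.01 39 [[-0.014, -0.031], [0.009, 0.036]]
side 0.02 65 [[-0.014, -0.032], [0.012, 0.036]]
side 0.03 62 [[-0.013, -0.031], [0.01, 0.036]]
side 0.04 62 [[-0.014, -0.031], [0.011, 0.038]]
side 0.05 71 [[-0.015, -0.034], [0.009, 0.04]]
side 0.06 68 [[-0.014, -0.035], [0.006, 0.042]]
side 0.07 38 [[-0.015, -0.041], [0.006, 0.044]]
```

View pics/c5.png

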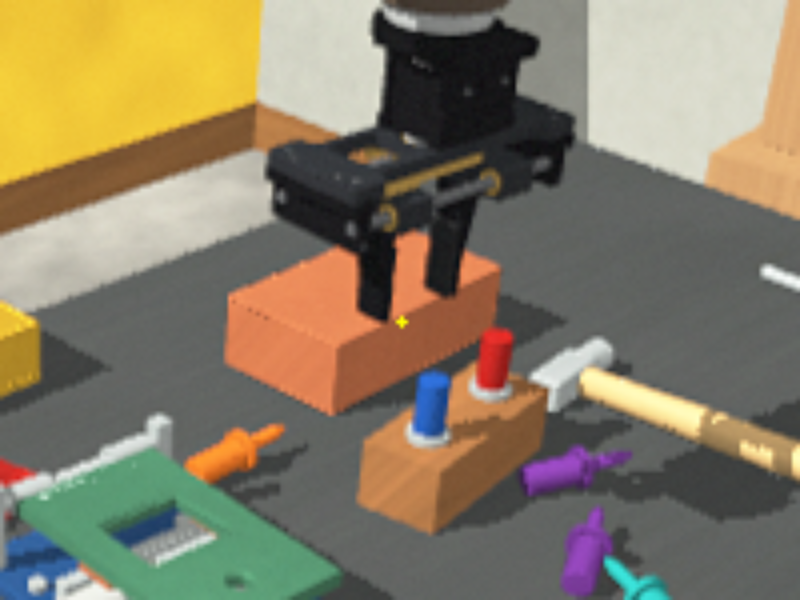

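The picture confirms that the fingertips end about 13 mm above the reported TCP (the yellow dot), so the real grasp point is about 32 mm above it. The plate is lying shut and the rack is untouched. I'll grasp with that offset.

Emit:
drive_tool(rows=[[60, 6, -33, 0, 0, 0, 0], [60, 6.5, -35, 0, 0, 0, 0], [60, 6.5, -35, 0, 0, 0, 0], [60, 6.5, -34, 0, 0, 0, 0], [60, 0, 0, 0, 0, 0, 0]])

```text
time_s: 10.23
tcp_pos: [0.5692, -0.2919, 0.1577]
ee_rot: [[-0.998, 0.058, -0.0], [0.058, 0.998, -0.001], [0.0, -0.001, -1.0]]
wrist_force: [0.8, 0.8, -0.4]
gripper_width: 0.601
gripper_force: 0.0
```

Emit:
drive_tool(rows=[[60, 0, 0, -10, 0, 0, 0], [60, 0, 0, -25, 0, 0, 0], [60, 0, 0, -15, 0, 0, 0], [60, 0, 0, 0, 0, 0, 0]])

```text
time_s: 10.57
tcp_pos: [0.5656, -0.2854, 0.104]
ee_rot: [[-0.999, 0.054, -0.008], [0.054, 0.999, 0.004], [0.009, 0.003, -1.0]]
wrist_force: [-1.0, 0.5, -0.6]
gripper_width: 0.598
gripper_force: 0.0
```

Run:
```python
from m import *
s=sense(); print(s["tcp_pos"],s["gripper_width"])
c=capture("side");W=cloud(c);H,S,V=col(c);q=W-s["tcp_pos"]
k=(abs(q[...,0])<.03)&(abs(q[...,1])<.06)&(q[...,2]>.012)&(q[...,2]<.05)&(V<90); t=q[k]
for sg in (1,-1): u=t[t[:,1]*sg>0]; print("finger",len(u),np.percentile(u,[3,50,97],axis=0).round(4).tolist())
x,y,z=np.moveaxis(W,-1,0)
k=(abs(x-.567)<.03)&(abs(y+.29)<.03)&((H<5)|(H>174))&(S>150)&(z>.06);t=W[k]; print("red",len(t),np.percentile(t,[3,50,97],axis=0).round(4).tolist())
```

```text
[ 0.56561115 -0.28539043  0.10396082] 0.5981228901653105
finger 89 [[-0.0107, 0.0284, 0.0167], [-0.0023, 0.0355, 0.0325], [0.011, 0.0397, 0.0486]]
finger 98 [[-0.0148, -0.0339, 0.0152], [-0.0061, -0.0265, 0.0332], [0.0075, -0.0225, 0.0484]]
red 98 [[0.5567, -0.2987, 0.0628], [0.5633, -0.2874, 0.0811], [0.5755, -0.2819, 0.095]]
```

Emit:
drive_tool(rows=[[60, 0, 0, 0, 0, 0, 0], [60, 0, 0, 0, 0, 0, 0]])

```text
time_s: 10.78
tcp_pos: [0.5696, -0.2879, 0.11]
ee_rot: [[-0.999, 0.054, 0.002], [0.054, 0.999, -0.001], [-0.002, -0.001, -1.0]]
wrist_force: [0.7, -0.0, 0.5]
gripper_width: 0.599
gripper_force: 0.0
```

Emit:
drive_tool(rows=[[60, -1, -4.5, 0, 0, 0, 0], [60, 0, 0, -15, 0, 0, 0], [60, 0, 0, -15, 0, 0, 0], [60, 0, 0, -15, 0, 0, 0], [60, 0, 0, 0, 0, 0, 0]])

```text
time_s: 11.2
tcp_pos: [0.5659, -0.2926, 0.0613]
ee_rot: [[-0.998, 0.056, -0.004], [0.056, 0.998, 0.002], [0.004, 0.002, -1.0]]
wrist_force: [-0.8, 0.4, -0.5]
gripper_width: 0.603
gripper_force: 0.0
```

Emit:
drive_tool(rows=[[60, 0, 0, 0, 0, 0, 0], [60, 0, 0, 0, 0, 0, 0]])

```text
time_s: 11.37
tcp_pos: [0.5685, -0.2936, 0.065]
ee_rot: [[-0.998, 0.055, 0.002], [0.055, 0.998, -0.001], [-0.002, -0.001, -1.0]]
wrist_force: [0.5, 0.3, 0.5]
gripper_width: 0.603
gripper_force: 0.0
```

Now descend the last 18 mm and close.

Emit:
drive_tool(rows=[[60, 0, 0, -9, 0, 0, 0], [60, 0, 0, -9, 0, 0, 0], [60, 0, 0, 0, 0, 0, 0], [60, 0, 0, 0, 0, 0, 0]])

```text
time_s: 11.7
tcp_pos: [0.5671, -0.2929, 0.0447]
ee_rot: [[-0.998, 0.055, -0.002], [0.055, 0.998, 0.0], [0.002, 0.0, -1.0]]
wrist_force: [-0.7, 0.6, -0.6]
gripper_width: 0.597
gripper_force: 0.0
```

Emit:
drive_tool(rows=[[0, 0, 0, 0, 0, 0, 0], [0, 0, 0, 0, 0, 0, 0], [0, 0, 0, 0, 0, 0, 0], [0, 0, 0, 0, 0, 0, 0], [0, 0, 0, 0, 0, 0, 0]])

```text
time_s: 12.12
tcp_pos: [0.5678, -0.2931, 0.0458]
ee_rot: [[-0.998, 0.055, 0.0], [0.055, 0.998, -0.0], [-0.0, -0.0, -1.0]]
wrist_force: [0.8, 1.1, -0.1]
gripper_width: 0.309
gripper_force: 0.0
```

Emit:
drive_tool(rows=[[0, 0, 0, 0, 0, 0, 0], [0, 0, 0, 0, 0, 0, 0]])

```text
time_s: 12.28
tcp_pos: [0.5679, -0.2933, 0.0458]
ee_rot: [[-0.998, 0.055, 0.001], [0.055, 0.998, -0.0], [-0.001, -0.0, -1.0]]
wrist_force: [-0.9, -0.8, 1.1]
gripper_width: 0.247
gripper_force: 30.0
```

Emit:
drive_tool(rows=[[0, 0, 0, 10, 0, 0, 0], [0, 0, 0, 20, 0, 0, 0], [0, 0, 0, 25, 0, 0, 0], [0, 0, 0, 25, 0, 0, 0], [0, 0, 0, 25, 0, 0, 0]])

```text
time_s: 12.7
tcp_pos: [0.5671, -0.2928, 0.1517]
ee_rot: [[-0.998, 0.055, -0.001], [0.055, 0.998, 0.001], [0.001, 0.001, -1.0]]
wrist_force: [0.4, -0.5, -1.6]
gripper_width: 0.245
gripper_force: 30.0
```

Emit:
drive_tool(rows=[[0, 0, 0, 10, 0, 0, 0], [0, -4, 20, 5, 0, 0, 0], [0, -6, 32, 0, 0, 0, 0], [0, -6, 32, 0, 0, 0, 0], [0, -6, 32, 0, 0, 0, 0]])

```text
time_s: 13.12
tcp_pos: [0.5445, -0.1759, 0.1648]
ee_rot: [[-0.998, 0.057, -0.001], [0.057, 0.998, 0.001], [0.001, 0.001, -1.0]]
wrist_force: [0.1, 0.2, -1.3]
gripper_width: 0.243
gripper_force: 30.0
```

Emit:
drive_tool(rows=[[0, -6, 32, 0, 0, 0, 0], [0, -6, 32, 0, 0, 0, 0], [0, -6, 32, 0, 0, 0, 0], [0, -6, 32, 0, 0, 0, 0], [0, -5, 25, 0, 0, 0, 0]])

```text
time_s: 13.53
tcp_pos: [0.5153, -0.0221, 0.1651]
ee_rot: [[-0.999, 0.055, -0.001], [0.055, 0.999, 0.001], [0.001, 0.0, -1.0]]
wrist_force: [0.3, 0.2, -1.3]
gripper_width: 0.245
gripper_force: 30.0
```

Emit:
drive_tool(rows=[[0, -4, 18, 0, 0, 0, 0], [0, -2, 9, 0, 0, 0, 0], [0, 0, 0, 0, 0, 0, 0], [0, 0, 0, 0, 0, 0, 0], [0, 0, 0, 0, 0, 0, 0]])

```text
time_s: 13.95
tcp_pos: [0.5106, 0.0022, 0.1653]
ee_rot: [[-0.998, 0.056, -0.001], [0.056, 0.998, -0.0], [0.001, -0.0, -1.0]]
wrist_force: [0.7, -0.3, -1.8]
gripper_width: 0.246
gripper_force: 30.0
```

```bash
cat > al.py <<'E'
from m import *
def ray(c,u,v,z0):
    R=np.array(c["R"]);o=-R.T@np.array(c["t"]); d=R.T@np.array([(u-c["cx"])/c["fx"],(v-c["cy"])/c["fy"],1]); return o+d*(z0-o[2])/d[2]
def proj(c,X):
    p=np.array(c["R"])@X+np.array(c["t"]); return np.array([c["fx"]*p[0]/p[2]+c["cx"],c["fy"]*p[1]/p[2]+c["cy"]])
s=sense(); T=s["tcp_pos"]; print(T)
for n in ("side","top"):
    c=capture(n);H,S,V=col(c);f=c["frame"]
    u,v=proj(c,np.array([.509,.0155,.06])).round().astype(int)
    g=V.astype(float); w=g[v-9:v+10,u-9:u+10]; 
    wt=np.clip(np.median(w)*0.8-w,0,None); vv,uu=np.mgrid[v-9:v+10,u-9:u+10]
    r2=(vv-v)**2+(uu-u)**2; wt[r2>60]=0
    if wt.sum()>0:
        cu,cv=(wt*uu).sum()/wt.sum(),(wt*vv).sum()/wt.sum(); print(n,"hole px",u,v,"->",round(cu,1),round(cv,1),(wt>0).sum(),ray(c,cu,cv,.059).round(4))
    W=cloud(c);q=W-T
    near=(abs(q[...,0])<.03)&(abs(q[...,1])<.03)
    for nm,k in (("red",near&((H<5)|(H>174))&(S>150)&(q[...,2]>0)),("collar/shank",near&(S<60)&(V>70)&(q[...,2]<.012)&(q[...,2]>-.045))):
        t=q[k]
        if len(t)>8: print(n,nm,len(t),np.percentile(t,[2,50,98],axis=0).round(4).tolist())
    if n=="side": cv2.imwrite("pics/c6.png",cv2.cvtColor(cv2.resize(f[v-85:v+35,u-80:u+80],None,fx=5,fy=5),cv2.COLOR_RGB2BGR))
E
python3 al.py
```

```text
[0.5106089  0.00219196 0.16531683]
side hole px 303 223 -> 301.2 224.1 13 [0.5102 0.0196 0.059 ]
side red 97 [[-0.0112, -0.012, 0.0129], [-0.0083, 0.0019, 0.0332], [0.0037, 0.0094, 0.0488]]
side collar/shank 88 [[-0.0142, -0.0106, -0.0309], [-0.0035, 0.0043, 0.0036], [0.0075, 0.0165, 0.0092]]
top hole px 271 245 -> 277.1 246.0 3 [ 0.5053 -0.0021  0.059 ]
```

View pics/c6.png

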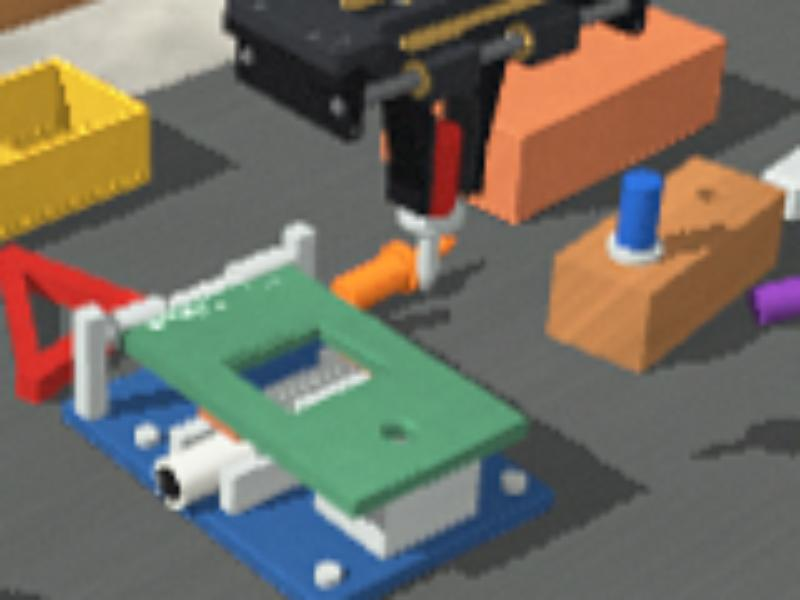

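The side crop shows the red pin upright in the jaws, its tip at about pixel (308,196), and the upper hole at (302,224). Next I refine the relative alignment in this camera.

```bash
cat > al2.py <<'E'
from al import *
c=capture("side");H,S,V=col(c);T=sense()["tcp_pos"]
# shank: bright grey pixels on depth ~ pin, rows between tip and collar
W=cloud(c);q=W-T
k=(abs(q[...,0])<.02)&(abs(q[...,1])<.02)&(q[...,2]<-.002)&(q[...,2]>-.036)
vs,us=np.nonzero(k)
for v in np.unique(vs):
    a=us[vs==v]; 
    # compare with projected axis column at that row
    zz=np.linspace(-.04,.03,200); P=np.array([proj(c,T+[0,0,t]) for t in zz]); i=abs(P[:,1]-v).argmin()
    print(v,a.min(),a.max(),len(a),"axis col",P[i,0].round(1),"dz",zz[i].round(3),"xyz med",np.median(q[k&(np.arange(420)[:,None]==v)],0).round(4))
print("tip proj",proj(c,T+[0,0,.0045-.038]).round(1),"hole expected",proj(c,np.array([.509,.0155,.06])).round(1),"px->mm", ray(c,302,224.2,.058).round(4),ray(c,303,224.2,.058).round(4),ray(c,302,225.2,.058).round(4))
E
python3 al2.py | tail -n +6
```

```text
185 307 310 4 axis col 308.7 dz -0.007 xyz med [-0.002   0.0038 -0.0047]
186 307 310 4 axis col 308.6 dz -0.009 xyz med [-0.0007  0.0012 -0.0081]
187 306 310 5 axis col 308.6 dz -0.012 xyz med [-0.0023  0.0036 -0.0092]
188 306 310 5 axis col 308.5 dz -0.014 xyz med [-0.0018  0.0038 -0.0135]
189 306 310 5 axis col 308.4 dz -0.017 xyz med [-0.0026  0.0046 -0.0152]
190 306 310 5 axis col 308.4 dz -0.02 xyz med [-0.0035  0.0025 -0.0176]
191 306 310 5 axis col 308.3 dz -0.022 xyz med [-0.002   0.0032 -0.0214]
192 306 310 5 axis col 308.2 dz -0.025 xyz med [-0.0013  0.0015 -0.0231]
193 306 309 4 axis col 308.1 dz -0.028 xyz med [-0.0016  0.0039 -0.0255]
194 307 309 3 axis col 308.1 dz -0.031 xyz med [-0.0029  0.0034 -0.0278]
195 307 308 2 axis col 308.0 dz -0.033 xyz med [-0.0001  0.0019 -0.0323]
tip proj [308.  195.1] hole expected [302.8 223.3] px->mm [0.5096 0.0174 0.058 ] [0.508  0.0156 0.058 ] [0.5067 0.0203 0.058 ]
```

Emit:
drive_tool(rows=[[0, -0.5, 7, -12, 0, 0, 0], [0, -0.5, 7, -20, 0, 0, 0], [0, 0, 0, -20, 0, 0, 0], [0, 0, 0, -10, 0, 0, 0], [0, 0, 0, 0, 0, 0, 0]])

```text
time_s: 14.62
tcp_pos: [0.5079, 0.0161, 0.1012]
ee_rot: [[-0.998, 0.056, -0.005], [0.056, 0.998, -0.002], [0.005, -0.002, -1.0]]
wrist_force: [-0.3, -0.4, -3.2]
gripper_width: 0.244
gripper_force: 30.0
```

Emit:
drive_tool(rows=[[0, 0, 0, 0, 0, 0, 0], [0, 0, 0, 0, 0, 0, 0]])

```text
time_s: 14.78
tcp_pos: [0.5107, 0.0169, 0.1046]
ee_rot: [[-0.998, 0.055, 0.002], [0.055, 0.998, 0.0], [-0.002, 0.0, -1.0]]
wrist_force: [0.2, -0.8, -1.0]
gripper_width: 0.244
gripper_force: 30.0
```

```bash
python3 al2.py | tail -n +6
python3 - <<'E'
import cv2; a=cv2.imread("pics/c6.png"); cv2.imwrite("pics/c7.png",cv2.resize(a[250:520,250:560],None,fx=2.2,fy=2.2))
E
```

```text
211 301 304 4 axis col 302.7 dz -0.01 xyz med [-0.0025  0.0032 -0.0072]
212 300 304 5 axis col 302.6 dz -0.013 xyz med [-0.0021  0.0036 -0.0109]
213 300 304 5 axis col 302.5 dz -0.015 xyz med [-0.0023  0.0043 -0.0136]
214 300 304 5 axis col 302.5 dz -0.018 xyz med [-0.0009  0.0025 -0.0164]
215 300 304 5 axis col 302.4 dz -0.021 xyz med [-0.0023  0.0038 -0.0186]
216 300 304 5 axis col 302.3 dz -0.024 xyz med [-0.0011  0.004  -0.0234]
217 300 303 4 axis col 302.3 dz -0.027 xyz med [-0.0019  0.0043 -0.0237]
218 301 303 3 axis col 302.2 dz -0.029 xyz med [-0.0014  0.0022 -0.0282]
219 301 302 2 axis col 302.2 dz -0.032 xyz med [-0.001   0.0033 -0.0305]
220 301 302 2 axis col 302.1 dz -0.035 xyz med [ 0.0003  0.0017 -0.0347]
tip proj [302.1 219.4] hole expected [302.8 223.3] px->mm [0.5096 0.0174 0.058 ] [0.508  0.0156 0.058 ] [0.5067 0.0203 0.058 ]
```

View pics/c7.png

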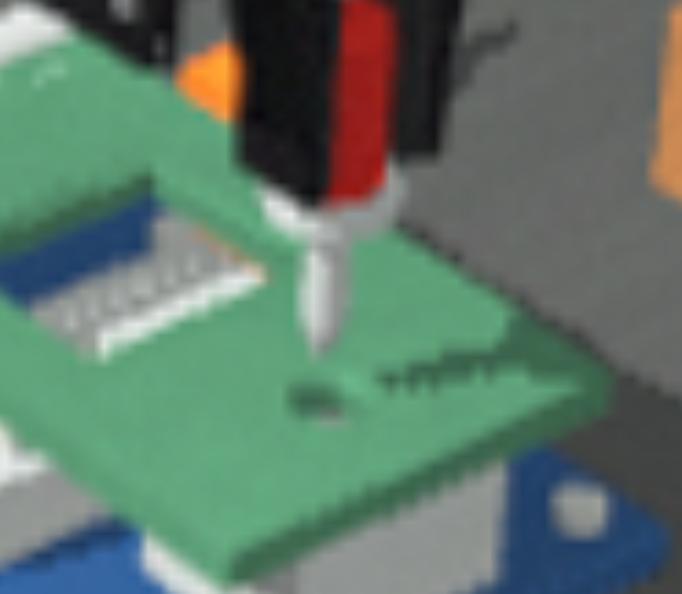

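The tip sits directly above the hole, in the same pixel column, and the row offset matches the 11 mm height. I'll shift about 1 mm and insert with checks.

Emit:
drive_tool(rows=[[0, -1, 0.5, 0, 0, 0, 0], [0, 0, 0, -5, 0, 0, 0], [0, 0, 0, -5, 0, 0, 0], [0, 0, 0, -5, 0, 0, 0], [0, 0, 0, 0, 0, 0, 0]])

```text
time_s: 15.35
tcp_pos: [0.5076, 0.0172, 0.0871]
ee_rot: [[-0.998, 0.056, -0.003], [0.056, 0.998, -0.001], [0.003, -0.001, -1.0]]
wrist_force: [0.1, 0.1, -1.8]
gripper_width: 0.244
gripper_force: 30.0
```

Emit:
drive_tool(rows=[[0, 0, 0, 0, 0, 0, 0], [0, 0, 0, -3, 0, 0, 0], [0, 0, 0, -3, 0, 0, 0], [0, 0, 0, 0, 0, 0, 0]])

```text
time_s: 15.68
tcp_pos: [0.5082, 0.0173, 0.0819]
ee_rot: [[-0.998, 0.055, -0.001], [0.055, 0.998, -0.0], [0.001, -0.0, -1.0]]
wrist_force: [0.5, -0.7, -1.7]
gripper_width: 0.244
gripper_force: 30.0
```

Emit:
drive_tool(rows=[[0, 0.5, -0.5, -3, 0, 0, 0], [0, 0, 0, -3, 0, 0, 0], [0, 0, 0, -3, 0, 0, 0], [0, 0, 0, 0, 0, 0, 0]])

```text
time_s: 16.02
tcp_pos: [0.5086, 0.0167, 0.0728]
ee_rot: [[-0.998, 0.055, -0.002], [0.055, 0.998, -0.0], [0.002, -0.0, -1.0]]
wrist_force: [-0.7, -1.0, -2.3]
gripper_width: 0.244
gripper_force: 30.0
```

Emit:
drive_tool(rows=[[0, 0, 0, -4, 0, 0, 0], [0, 0, 0, -4, 0, 0, 0], [0, 0, 0, -4, 0, 0, 0], [0, 0, 0, 0, 0, 0, 0]])

```text
time_s: 16.35
tcp_pos: [0.5085, 0.0167, 0.0605]
ee_rot: [[-0.998, 0.055, -0.002], [0.055, 0.998, -0.0], [0.002, -0.001, -1.0]]
wrist_force: [0.1, 0.6, -1.3]
gripper_width: 0.243
gripper_force: 30.0
```

The tip is in the lower hole. Now I press the collar down.

Emit:
drive_tool(rows=[[0, 0, 0, -4, 0, 0, 0], [0, 0, 0, -2, 0, 0, 0], [0, 0, 0, -2, 0, 0, 0], [0, 0, 0, 0, 0, 0, 0]])

```text
time_s: 16.68
tcp_pos: [0.5091, 0.0169, 0.0535]
ee_rot: [[-0.998, 0.055, -0.0], [0.055, 0.998, -0.0], [0.0, -0.0, -1.0]]
wrist_force: [-1.4, -0.7, 1.6]
gripper_width: 0.242
gripper_force: 30.0
```

Emit:
drive_tool(rows=[[0, 0, 0, -2, 0, 0, 0], [0, 0, 0, -1.5, 0, 0, 0], [0, 0, 0, 0, 0, 0, 0], [0, 0, 0, 0, 0, 0, 0]])

```text
time_s: 17.02
tcp_pos: [0.5091, 0.0169, 0.0503]
ee_rot: [[-0.998, 0.055, -0.0], [0.055, 0.998, -0.0], [0.0, -0.0, -1.0]]
wrist_force: [-2.4, 1.1, 3.6]
gripper_width: 0.244
gripper_force: 30.0
```

Emit:
drive_tool(rows=[[0, 0, 0, -1.5, 0, 0, 0], [0, 0, 0, 0, 0, 0, 0], [0, 0, 0, 0, 0, 0, 0]])

```text
time_s: 17.27
tcp_pos: [0.5091, 0.0169, 0.0487]
ee_rot: [[-0.998, 0.055, -0.0], [0.055, 0.998, -0.0], [0.0, -0.0, -1.0]]
wrist_force: [-3.1, 0.8, 5.2]
gripper_width: 0.246
gripper_force: 30.0
```

Emit:
drive_tool(rows=[[0, 0, 0, -1.5, 0, 0, 0], [0, 0, 0, 0, 0, 0, 0], [0, 0, 0, 0, 0, 0, 0]])

```text
time_s: 17.52
tcp_pos: [0.5091, 0.0169, 0.0473]
ee_rot: [[-0.998, 0.055, -0.0], [0.055, 0.998, -0.0], [0.0, -0.0, -1.0]]
wrist_force: [-3.4, 1.1, 5.2]
gripper_width: 0.245
gripper_force: 30.0
```

Emit:
drive_tool(rows=[[0, 0, 0, -1.5, 0, 0, 0], [0, 0, 0, 0, 0, 0, 0], [0, 0, 0, 0, 0, 0, 0]])

```text
time_s: 17.77
tcp_pos: [0.5091, 0.0169, 0.0462]
ee_rot: [[-0.998, 0.055, -0.0], [0.055, 0.998, -0.0], [0.0, -0.0, -1.0]]
wrist_force: [-4.9, 0.8, 7.8]
gripper_width: 0.245
gripper_force: 30.0
```

Emit:
drive_tool(rows=[[0, 0, 0, -1.5, 0, 0, 0], [0, 0, 0, 0, 0, 0, 0], [0, 0, 0, 0, 0, 0, 0]])

```text
time_s: 18.02
tcp_pos: [0.5091, 0.0168, 0.0455]
ee_rot: [[-0.999, 0.055, 0.0], [0.055, 0.999, -0.0], [-0.0, -0.0, -1.0]]
wrist_force: [-6.4, -0.1, 13.2]
gripper_width: 0.243
gripper_force: 30.0
```

```bash
cat > fin.py <<'E'
from m import *
s=sense();T=s["tcp_pos"];print(T,s["wrist_force"],s["gripper_force"])
c=capture("side");W=cloud(c); H,S,V=col(c); x,y,z=np.moveaxis(W,-1,0);q=W-T
k=(H>60)&(H<90)&(S>80)&(x>.46)&(x<.68)&(abs(y-.012)<.07)&(z>.04)&(z<.12); p=W[k]
for lo in np.arange(.47,.68,.04):
    t=p[(p[:,0]>lo)&(p[:,0]<lo+.02)]
    if len(t)>5: print(lo.round(3),len(t),np.percentile(t[:,2],[10,50,90]).round(4))
k=(abs(q[...,0])<.02)&(abs(q[...,1])<.02)&(S<60)&(V>110)&(q[...,2]<.03); t=W[k];print("collar",len(t),np.percentile(t[:,2],[5,50,95]).round(4) if len(t) else "")
k=(abs(q[...,0])<.02)&(abs(q[...,1])<.02)&((H<5)|(H>174))&(S>150); t=W[k];print("red",len(t),np.percentile(t[:,2],[2,50,98]).round(4))
f=c["frame"];cv2.imwrite("pics/fin.png",cv2.cvtColor(cv2.resize(f[150:270,230:370],None,fx=5,fy=5),cv2.COLOR_RGB2BGR))
E
python3 fin.py
```

```text
[0.50912287 0.01680827 0.04552103] [-6.3729863  -0.07296314 13.2158207 ] 29.996829517185688
0.47 219 [0.0439 0.0493 0.0512]
0.51 134 [0.0476 0.0503 0.0524]
0.55 64 [0.0484 0.0505 0.0524]
0.59 86 [0.0459 0.0505 0.0525]
0.63 84 [0.0494 0.052  0.054 ]
collar 34 [0.0504 0.0532 0.0555]
red 90 [0.0573 0.082  0.0946]
```

View pics/fin.png

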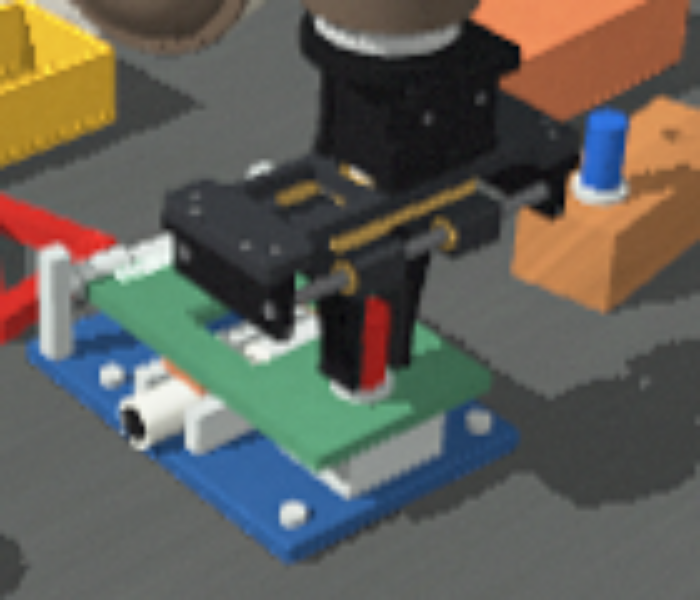

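The final picture shows the pin upright, its collar seated on the plate, the halves squeezed flat (plate about 7 mm lower than unsqueezed), the tube in its cradle and the blue pin in the rack. I'll settle briefly and hand in.

Emit:
drive_tool(rows=[[0, 0, 0, 0, 0, 0, 0], [0, 0, 0, 0, 0, 0, 0], [0, 0, 0, 0, 0, 0, 0], [0, 0, 0, 0, 0, 0, 0]])

```text
time_s: 18.4
tcp_pos: [0.5092, 0.0168, 0.0455]
ee_rot: [[-0.999, 0.055, 0.0], [0.055, 0.999, -0.0], [-0.0, -0.0, -1.0]]
wrist_force: [-6.1, 1.8, 13.7]
gripper_width: 0.241
gripper_force: 30.0
```

```bash
python3 -c "
from station import *
print(sense()['wrist_force'],sense()['tcp_pos']); print(finish_job())"
```

```text
[-6.12549873  1.76624462 13.66705811] [0.50915786 0.01681134 0.04554696]
the job is handed in; nothing more can be done
None
```

I swung the jig shut, pushed the red pin through both holes, and handed the job in at 18.4 s with the gripper still pressing it down at about 14 N and the halves squeezed; the hand-in returned no verdict.

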